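Turn a slide carrier face up against the light pad

TASK

The blue slide carrier lies face down on the bench in front of the light pad. Without ever picking it up or carrying it, push it with the fingers against the pad's front edge until it tips up and goes over onto the pad face up, then push it on until it lies flat wholly on the lit panel, roughly square with it. Leave the vial, the jar and the slide box where they stand.

Things in the scene. Friction and masses are not known exactly. Their poses are not given: they have to be found in the camera images.
- carrier: loose blue plastic plate, 70 (x) x 100 (y) x 8 mm thick, about 80 g. Origin: centre of the side underneath at the start: its face (two glass slides, yellow labels, pink specimens). z points out of the plain blue back: up at the start, down once face up; y runs along the length. At the start its +x side faces the pad within 0.2 rad, 15 to 50 mm away. Fingers pushing its near edge at 8 to 15 N and moving up drag that edge up by friction
- carrier_mid (a point): the centre of the carrier, half-way through its thickness; axes as the carrier's
- carrier_front (a point): middle of the carrier's -x edge (100 mm long, the one nearest the robot at the start), half-way through its thickness
- carrier_back (a point): middle of the carrier's +x edge (100 mm long, the one facing the pad at the start), half-way through its thickness
- carrier_left (a point): middle of the carrier's +y end, half-way through its thickness
- carrier_right (a point): middle of the carrier's -y end, half-way through its thickness
- pad: fixed LED light pad, black slab 170 (x) x 260 (y) x 14 mm high on the bench. Origin: centre of its underside, on the bench (z = 0). Its -x side, 85 mm from the origin, is the straight upright front edge that faces the carrier; its x axis points away from that edge across the pad, its y axis runs along the edge
- panel (a point): centre of the lit white panel in the pad's top, 14 mm above the bench; the panel is 110 (x) x 200 (y) mm, flush with the top, and begins 20 mm behind the front edge; axes as the pad's
- pad_edge (a point): middle of the top of the pad's front edge, 14 mm above the bench; axes as the pad's
- vial: bystander: amber glass vial with white cap, 30 mm across, 70 mm high, loose; origin at the centre of its underside
- jar: bystander: glass jar with green cap, 54 mm across, 85 mm high, loose; origin at the centre of its underside
- slidebox: bystander: orange slide box with white lid, 87 x 62 x 36 mm, loose; origin at the centre of its underside
There are look-alikes about, which are no part of the job. Several things have the shape of the carrier; the one meant has the colours described above.

How it is judged:
By the outcome, as a careful person would: the job done as asked, in the order asked, and still so for the second after the job is handed in, with the robot touching nothing.
It also fails if it takes over 54 s, if anything falls off the work surface, if the arm or the gripper's body presses on something with over 40 N, if the wrist force passes 120 N, or if a joint passes its speed limit or range.

ROBOT

A 6-joint arm with a two-finger parallel gripper is mounted at the origin on the work surface. World frame = base frame: x ahead of the robot, y to its left, z up, the work surface at z = 0. Lengths are in m, angles in rad, forces in N, time in s.
With the tool pointing down it reaches from about 0.425 to 0.95 m from the base axis. Payload 3.5 kg.
Tool frame: the origin (TCP) lies at the very end of the fingers, on their centre line; the grasp point (between the pads) lies 19 mm behind it (robot.grasp_offset is the distance from the TCP to the grasp point, in m); z points along the fingers, y is the direction in which the jaws open and shut (so a half turn about z gives the same grasp; the last joint's range is limited). The gripper opens to 85 mm and grips with 20 to 120 N. Pads are 22 mm wide; open, the fingers measure 114 mm over their backs; the gripper's body (76 mm by 85 mm) begins 54 mm behind the grasp point. The pads swing forward as they close: fully open they stand 13 mm farther back than shut.
Start: joints at [-1.43, 0.286, 1.577, -0, 1.279, -0.15], TCP at [0.194, -0.647, 0.231] pointing down, gripper open.
Joint ranges: [-2.77, 2.77], [-0.9, 2.22], [0.21, 2.48], [-1.53, 4.67], [0.24, 2.81], [-2.84, 2.84]. Speed limits (rad/s): [2.79, 2.79, 3.14, 3.14, 3.14, 3.14].

INTERFACE

Orientations are given as a rotation vector (axis times angle).
In Python, from rig import robot, cams, job gives the robot as it stands.
- The arm moves only by the shell command python3 -m handwheel 'ROWS' [OPENING] [FORCE]. ROWS is JSON, a list of rows, each an object of numbers: "x", "y", "z": the shift along the tool's x, y, z each as a share of 0.5 m, from -1 to 1; "twist": the turn about the tool's z as a share of 1.5 rad, from -1 to 1. In form: [{"x": .., "y": .., "z": .., "twist": ..}, ...]. A call has 1 to 20 rows; each row is the pose to reach, as a shift and turn from the pose commanded when the call began, along the tool's axes at that moment; what a row does not reach only later rows make up. A row lasts 1/8 s, in which the tool goes at most 62.5 mm and 10.7 degrees, less where a joint would pass 70% of its speed; a pose out of reach is approached as far as the arm can. A call with a number of a shift or a turn outside -1 to 1 is refused whole. A call with a gripper value outside its range is refused whole. OPENING is the opening, from 0 (shut) to 1 (fully open), set as the call begins (- or left out, the last holds). The fingers move at their own pace and stop on an object; FORCE is the grip in N (left out, the last holds). Time passes only in rows, so rows that repeat a pose let the fingers close. It gives the time, the measured TCP pose, the force and the opening at its end, in the units of the state.
- robot.get_state(): the state, without advancing time (a new reading comes with each control period).
- cams.capture(name): name is "scene" or "side" or "wrist"; returns (picture, depth): 480x640x3 uint8, red, green, blue; 480x640 float32, m along the optical axis (not along the pixel's ray), 0 where there is no reading.
- cams.camera_info(name): a dict with "vertical_fov" (degrees; the focal length in pixels is half the picture's height over the tangent of half this angle, whatever the lens; pixels are square), "cx", "cy" (the principal point, pixels), "R" (3x3) and "t" (3): a world point X has camera coordinates R X + t; the wrist camera has in their place "T_tool_cam" (4x4, takes a point from camera to tool coordinates, whose origin is the TCP and whose axes are the flange's). Camera axes: x right, y down, z forward; pixel columns grow to the right and rows downward; lengths in m; the calibration is good to about 2 mm. The wrist camera is an equidistant fisheye: a pixel r from the principal point sees the ray r / f radians off the axis. A picture is of the moment at which its call begins: read the wrist's pose just before it. camera_info takes no time and is no camera call.
- job.close_job(): hands the job in, once; it reports no verdict.
The state is a dict: "time": time; "qpos": joint angles; "dq": joint speeds; "joint_torque": joint torques, N m; "tcp_pos": TCP position; "ee_rot": TCP orientation; "force": force on the tool from outside, world axes, zero at the start; "ft_torque": the same for the moment, N m; "gripper_width": finger opening in m.
Only numpy, scipy, OpenCV 4.12 (cv2) and the standard library are available. Lean on these libraries where they do the work, as an engineer would, in place of code of your own. Each camera call takes 0.05 s, during which the arm holds its last target.

## Working session

There is one attempt and no reset: what is moved stays moved. The work goes in short steps, Python scripts to look and compute and a shell command to move; the robot and the scene stay as the last step left them, time stands still between calls to the robot, and variables do not carry over. Pictures are saved under pics/ and viewed, and the job is handed in when it is done.

```bash
ls; mkdir -p pics; python3 - <<'E'
from rig import robot,cams,job
import cv2,numpy as np
s=robot.get_state()
for k in s: print(k,s[k])
for n in ["scene","side","wrist"]:
    p,d=cams.capture(n); cv2.imwrite(f"pics/{n}0.png",p[:,:,::-1]); np.save(f"pics/{n}0.npy",d); print(n,cams.camera_info(n))
E
```

```text
pics
time 0.0
qpos [-1.42999701e+00  2.87199710e-01  1.57815534e+00  1.30860607e-05
  1.27860707e+00 -1.49985474e-01]
dq [ 3.37002454e-05 -3.20856719e-05  7.82935144e-04 -5.72747641e-04
  1.22442341e-03  1.32908618e-03]
joint_torque [-1.08067964e-04 -4.05985343e+01 -2.92626446e+01 -6.49694903e-05
  5.79593150e-03 -1.70135884e-06]
tcp_pos [ 0.19347394 -0.64600063  0.22993621]
ee_rot [-3.10610259e+00 -4.54806982e-01 -3.67445070e-05]
force [-0.03088775 -0.3178698   0.25962108]
ft_torque [ 0.01694283 -0.01136611 -0.03592665]
gripper_width 0.08523293054958136
scene {'vertical_fov': 52.155730304058906, 'cx': 316.2660170789108, 'cy': 242.8383876648308, 'R': array([[-0.39378995,  0.91901898,  0.01826469],
       [ 0.55346163,  0.25292344, -0.79354266],
       [-0.73390033, -0.30238032, -0.60824045]]), 't': array([ 0.17954342, -0.26249134,  1.38312985])}
side {'vertical_fov': 55.186652608337944, 'cx': 321.78673406666195, 'cy': 239.26659810297912, 'R': array([[ 0.85894561, -0.51170528, -0.01923904],
       [-0.25268779, -0.39088332, -0.88507577],
       [ 0.44537773,  0.76509342, -0.46504919]]), 't': array([-0.43842699,  0.2036175 ,  0.51914517])}
wrist {'vertical_fov': 65.70646984690485, 'cx': 318.1344029610377, 'cy': 240.56162190532297, 'T_tool_cam': array([[ 1.74832265e-03, -9.48450117e-01, -3.16921629e-01,
         8.19203244e-02],
       [ 9.99998273e-01,  1.85777234e-03, -4.31802673e-05,
        -1.69339451e-03],
       [ 6.29722566e-04, -3.16921007e-01,  9.48451727e-01,
        -1.42167823e-01],
       [ 0.00000000e+00,  0.00000000e+00,  0.00000000e+00,
         1.00000000e+00]])}
```

View pics/scene0.png

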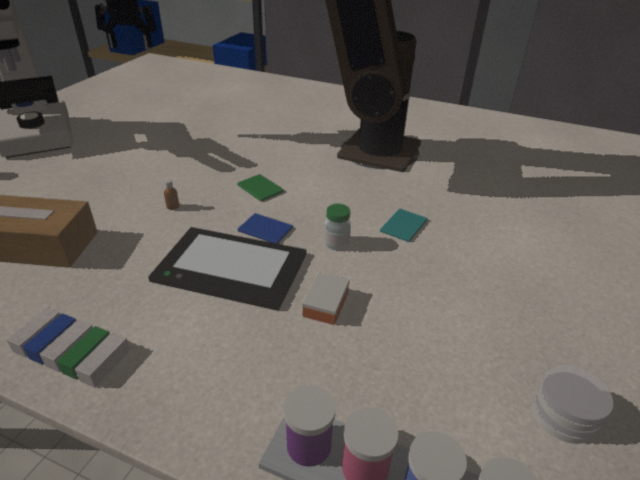

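View pics/side0.png

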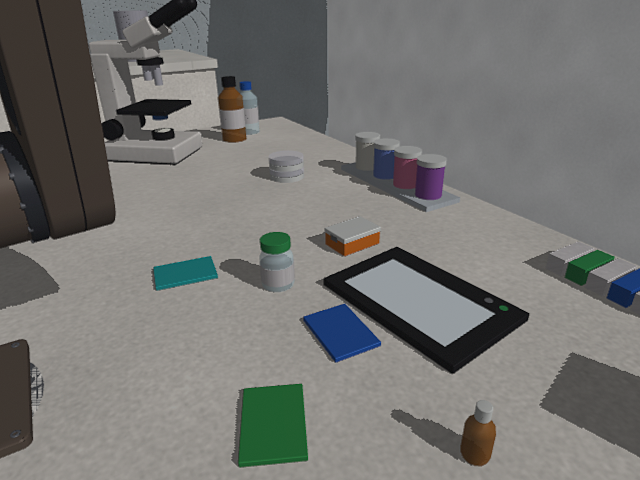

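View pics/wrist0.png

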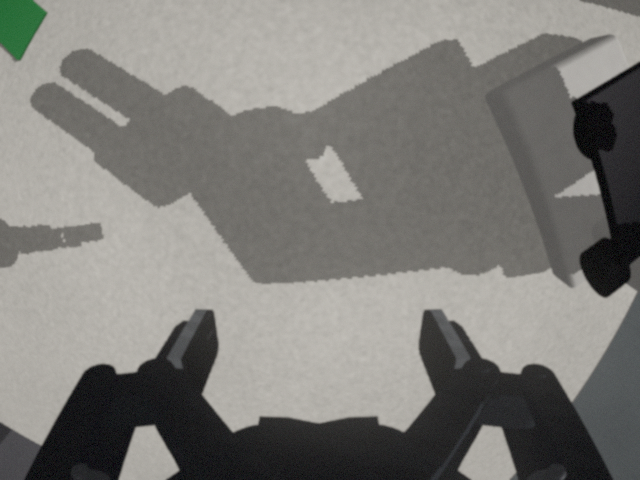

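The scene view shows three carrier-shaped plates: blue at scene (266,229) / side (342,331), green at (261,187) / (272,424), and teal at (404,224) / (185,272). The blue one lying in front of the pad fits the description. Next I'll take an enlarged crop and measure.

```bash
cat > h.py <<'E'
import numpy as np,cv2
from rig import cams
def ray(name,uv,z):
    c=cams.camera_info(name); f=240/np.tan(np.radians(c['vertical_fov']/2))
    uv=np.atleast_2d(np.asarray(uv,float)); d=np.c_[(uv[:,0]-c['cx'])/f,(uv[:,1]-c['cy'])/f,np.ones(len(uv))]@c['R']
    o=-c['R'].T@c['t']; return o+d*((z-o[2])/d[:,2])[:,None]
def proj(name,X):
    c=cams.camera_info(name); f=240/np.tan(np.radians(c['vertical_fov']/2))
    p=np.atleast_2d(X)@c['R'].T+c['t']; return np.c_[f*p[:,0]/p[:,2]+c['cx'],f*p[:,1]/p[:,2]+c['cy']]
def big(m,near=None):
    n,l,st,ce=cv2.connectedComponentsWithStats(m.astype(np.uint8))
    if near is None: i=1+np.argmax(st[1:,4])
    else: i=1+np.argmin([np.hypot(*(ce[k]-near))+(1e3 if st[k,4]<40 else 0) for k in range(1,n)])
    return (l==i).astype(np.uint8)
def quad(m):
    c=max(cv2.findContours(m,cv2.RETR_EXTERNAL,cv2.CHAIN_APPROX_NONE)[0],key=cv2.contourArea)
    h=cv2.convexHull(c)
    for e in np.arange(1,30,.5):
        a=cv2.approxPolyDP(h,e,True)
        if len(a)<=4: break
    return a[:,0].astype(float)
E
python3 - <<'E'
from h import *
for n,bn,near,pn in [("scene",(266,229),(232,260),None),("side",(342,331),(420,300),None)]:
    im=cv2.imread(f"pics/{n}0.png"); hsv=cv2.cvtColor(im,cv2.COLOR_BGR2HSV)
    H,S,V=cv2.split(hsv)
    m=big((H>105)&(H<130)&(S>120),bn); q=quad(m); print(n,"carrier px",q.tolist()); print(ray(n,q,.008).round(4)[:,:2].tolist())
    # panel: flood from bright
    nm=near
    x=int(nm[0]);y=int(nm[1])
    w=im.copy(); mask=np.zeros((482,642),np.uint8)
    cv2.floodFill(w,mask,(x,y),(0,0,255),(12,)*3,(12,)*3,cv2.FLOODFILL_FIXED_RANGE)
    q=quad(mask[1:-1,1:-1]); print("panel",q.tolist()); print(ray(n,q,.014).round(4)[:,:2].tolist())
    x,y=bn; c=im[y-50:y+50,x-66:x+66]; cv2.imwrite(f"pics/crop_{n}.png",cv2.resize(c,None,fx=5,fy=5,interpolation=cv2.INTER_CUBIC))
E
```

```text
scene carrier px [[290.0, 225.0], [276.0, 242.0], [239.0, 229.0], [255.0, 214.0]]
[[0.4459, -0.0669], [0.5132, -0.0669], [0.5051, -0.1601], [0.4402, -0.1568]]
panel [[175.0, 265.0], [199.0, 235.0], [287.0, 253.0], [269.0, 286.0]]
[[0.6665, -0.2073], [0.5654, -0.2204], [0.5434, -0.0267], [0.6449, -0.0143]]
side carrier px [[344.0, 304.0], [380.0, 345.0], [335.0, 361.0], [304.0, 316.0]]
[[0.5064, -0.0719], [0.4963, -0.1736], [0.4301, -0.1677], [0.4416, -0.0657]]
panel [[347.0, 280.0], [394.0, 260.0], [493.0, 314.0], [444.0, 345.0]]
[[0.5414, -0.0271], [0.644, -0.0178], [0.6662, -0.2111], [0.5616, -0.2227]]
```

View pics/crop_side.png

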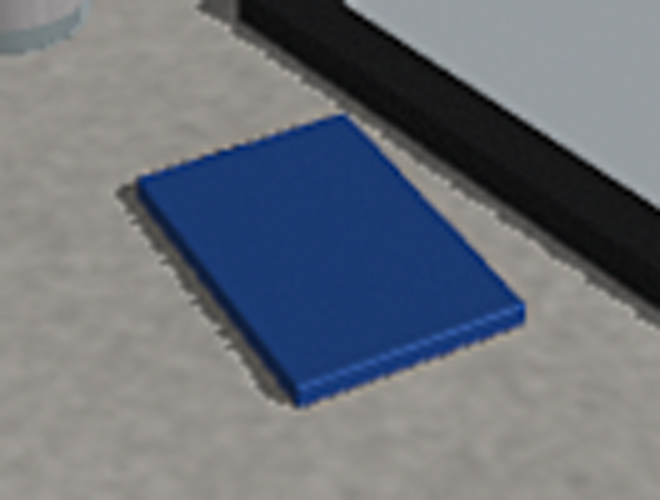

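The crop shows a plain dark blue plate, back up, in front of the black pad, so it is the carrier. Now I'll get its corners at the right heights, plus the bystanders and the pad.

```bash
python3 - <<'E'
from h import *
pts={}
# side sees -x side, -y end ; scene sees +x side, +y end
def g(n,uv,z): return ray(n,uv,z)[0,:2].round(4)
print("side ++ top",g("side",(344,304),.008)," -+ top/bot",g("side",(304,316),.008)," +- bot(z0)",g("side",(380,347),0)," -- bot",g("side",(335,361),0))
print("scene -- top",g("scene",(255,214),.008)," ++ bot",g("scene",(276,242),0)," +- bot",g("scene",(239,229),0)," -+ bot",g("scene",(290,226),0))
for n in ("scene","side"):
    im=cv2.imread(f"pics/{n}0.png"); d=np.load(f"pics/{n}0.npy"); c=cams.camera_info(n); f=240/np.tan(np.radians(c['vertical_fov']/2))
    v,u=np.mgrid[:480,:640]; P=np.stack([(u-c['cx'])/f*d,(v-c['cy'])/f*d,d],-1)-c['t']; P=P@c['R']
    np.save(f"pics/{n}P.npy",P)
    H,S,V=cv2.split(cv2.cvtColor(im,cv2.COLOR_BGR2HSV))
    ok=d>0
    def rep(nm,m,zlo=-1,zhi=1):
        m=m&ok&(P[...,2]>zlo)&(P[...,2]<zhi); q=P[m]
        print(n,nm,m.sum(),"lo",np.percentile(q,2,0).round(3),"hi",np.percentile(q,98,0).round(3))
    rep("jar>40",(np.hypot(P[...,0]-.46,P[...,1]-.01)<.08)&ok,.03,.12)
    rep("blue",(H>105)&(H<130)&(S>120)&(np.hypot(P[...,0]-.47,P[...,1]+.115)<.1))
    rep("blue top",(H>105)&(H<130)&(S>120)&(np.hypot(P[...,0]-.47,P[...,1]+.115)<.1),.006)
    rep("box",(H>3)&(H<15)&(S>150)&(np.hypot(P[...,0]-.62,P[...,1]-.05)<.13))
    rep("boxtop",(np.hypot(P[...,0]-.62,P[...,1]-.05)<.1),.025,.06)
    rep("vial",(np.hypot(P[...,0]-.4,P[...,1]+.3)<.12),.03,.1)
    m=(H>105)&(H<130)&(S>120)&ok&(np.hypot(P[...,0]-.47,P[...,1]+.115)<.1)&(P[...,2]>.005)
    r=cv2.minAreaRect((P[m][:,:2]*1000).astype(np.float32)); print(r)
    m=ok&(V<60)&(np.hypot(P[...,0]-.6,P[...,1]+.12)<.2)&(P[...,2]>.011)&(P[...,2]<.017)
    r=cv2.minAreaRect((P[m][:,:2]*1000).astype(np.float32)); print("pad",r)
E
```

```text
side ++ top [ 0.5064 -0.0719]  -+ top/bot [ 0.4416 -0.0657]  +- bot(z0) [ 0.4998 -0.1695]  -- bot [ 0.4347 -0.1603]
scene -- top [ 0.4402 -0.1568]  ++ bot [ 0.5039 -0.0719]  +- bot [ 0.4957 -0.1663]  -+ bot [ 0.4392 -0.0702]
scene jar>40 834 lo [0.437 0.023 0.032] hi [0.481 0.071 0.087]
scene blue 820 lo [ 0.445 -0.159  0.005] hi [ 0.509 -0.067  0.011]
scene blue top 783 lo [ 0.445 -0.159  0.006] hi [ 0.509 -0.067  0.011]
scene box 4 lo [0.675 0.077 0.003] hi [0.679 0.109 0.016]
scene boxtop 1336 lo [0.594 0.066 0.028] hi [0.679 0.126 0.038]
scene vial 204 lo [ 0.477 -0.356  0.032] hi [ 0.499 -0.333  0.071]
((476.29791259765625, -112.58091735839844), (95.94561767578125, 66.97529602050781), 86.38741302490234)
pad ((615.9736328125, -115.09793090820312), (172.18727111816406, 260.4229431152344), 7.094105243682861)
side jar>40 1347 lo [0.426 0.016 0.031] hi [0.473 0.06  0.085]
side blue 2499 lo [ 0.435 -0.166  0.003] hi [ 0.504 -0.069  0.008]
side blue top 2080 lo [ 0.437 -0.164  0.006] hi [ 0.504 -0.069  0.008]
side box 568 lo [0.588 0.06  0.001] hi [0.673 0.111 0.024]
side boxtop 906 lo [0.587 0.06  0.026] hi [0.673 0.121 0.036]
side vial 1099 lo [ 0.468 -0.364  0.031] hi [ 0.489 -0.34   0.07 ]
((470.26348876953125, -116.19591522216797), (101.44160461425781, 69.96471405029297), 86.48908996582031)
pad ((612.4794921875, -117.60488891601562), (172.01075744628906, 261.0224304199219), 7.104334831237793)
```

```bash
python3 -m handwheel '[{"x":0.358,"y":-0.435,"z":0,"twist":0.06},{"x":0.358,"y":-0.435,"z":0,"twist":0.06},{"x":0.358,"y":-0.435,"z":0,"twist":0.06},{"x":0.358,"y":-0.435,"z":0,"twist":0.114},{"x":0.358,"y":-0.435,"z":0,"twist":0.114},{"x":0.717,"y":-0.871,"z":0,"twist":0.114},{"x":0.717,"y":-0.871,"z":0,"twist":0.114},{"x":0.717,"y":-0.871,"z":0.1,"twist":0.114},{"x":0.717,"y":-0.871,"z":0.2,"twist":0.114},{"x":0.717,"y":-0.871,"z":0.24,"twist":0.114},{"x":0.717,"y":-0.871,"z":0.24,"twist":0.114},{"x":0.717,"y":-0.871,"z":0.24,"twist":0.114},{"x":0.717,"y":-0.871,"z":0.24,"twist":0.114}]' 0.55 40
python3 - <<'E'
from h import *
from rig import robot
print({k:np.round(v,4) for k,v in robot.get_state().items() if k in('time','tcp_pos','ee_rot','force','gripper_width')})
for n in ("side","wrist"):
    p,d=cams.capture(n); cv2.imwrite(f"pics/{n}1.png",p[:,:,::-1])
E
```

```text
time: 1.78
tcp_pos: [0.4133, -0.1284, 0.1132]
ee_rot: [3.134, 0.186, 0.005]
force: [0.8, -0.4, 0.1]
gripper_width: 0.0468
{'time': np.float64(1.775), 'tcp_pos': array([ 0.4133, -0.1284,  0.1132]), 'ee_rot': array([3.1337, 0.1861, 0.0045]), 'force': array([ 0.8129, -0.3975,  0.088 ]), 'gripper_width': np.float64(0.0468)}
```

View pics/side1.png

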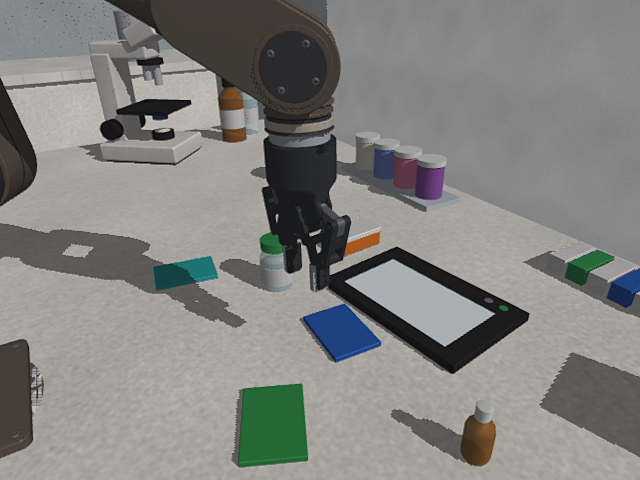

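View pics/wrist1.png

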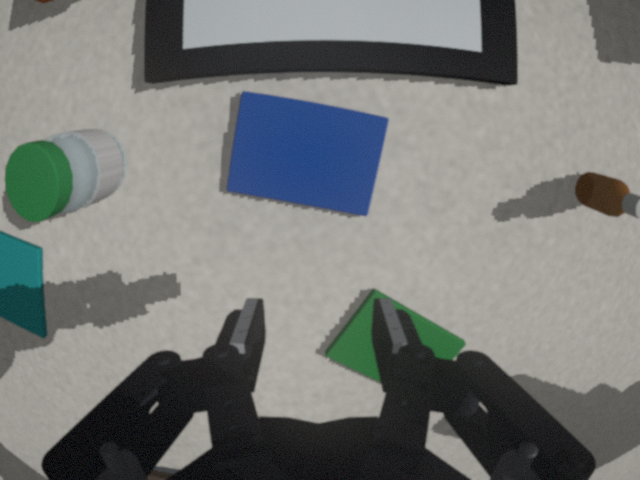

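The wrist view shows the carrier at (308,153), the pad edge at row 80 square with the tool, and the green plate at (395,335) near the right finger. I'll check clearance to the green plate and re-measure from this view.

```bash
cat >> h.py <<'E'
def wray(uv,z,pos,rv):
    from scipy.spatial.transform import Rotation as Ro
    c=cams.camera_info("wrist"); f=240/np.tan(np.radians(c['vertical_fov']/2))
    uv=np.atleast_2d(np.asarray(uv,float)); q=uv-[c['cx'],c['cy']]; r=np.hypot(q[:,0],q[:,1]); th=r/f
    d=np.c_[q/np.maximum(r,1e-9)[:,None]*np.sin(th)[:,None],np.cos(th)]
    T=c['T_tool_cam']; R=Ro.from_rotvec(rv).as_matrix()
    o=np.array(pos)+R@T[:3,3]; d=d@T[:3,:3].T@R.T
    return o+d*((z-o[2])/d[:,2])[:,None]
def wproj(X,pos,rv):
    from scipy.spatial.transform import Rotation as Ro
    c=cams.camera_info("wrist"); f=240/np.tan(np.radians(c['vertical_fov']/2)); T=c['T_tool_cam']
    R=Ro.from_rotvec(rv).as_matrix(); p=((np.atleast_2d(X)-pos)@R-T[:3,3])@T[:3,:3]
    r=np.hypot(p[:,0],p[:,1]); th=np.arctan2(r,p[:,2]); return p[:,:2]/r[:,None]*(th*f)[:,None]+[c['cx'],c['cy']]
PE=np.array([.5297,-.127]); YAW=.12
U=np.array([np.cos(YAW),np.sin(YAW)]); V=np.array([-np.sin(YAW),np.cos(YAW)])
def pad(X): X=np.atleast_2d(X)[:,:2]-PE; return np.c_[X@U,X@V]
E
python3 - <<'E'
from h import *
pos=[.4133,-.1284,.1132]; rv=[3.1337,.1861,.0045]
print("carrier corners", [(w.round(4).tolist()) for w in wray([(244,92),(388,118),(367,215),(228,191)],.008,pos,rv)[:,:2]])
print(" pad coords", pad(wray([(244,92),(388,118),(367,215),(228,191)],.008,pos,rv)).round(4).tolist())
e=wray([(150,81),(516,82)],.014,pos,rv); print("pad corners",e.round(4).tolist()); print(pad(e).round(4).tolist()); d=e[0]-e[1]; print("yaw",np.arctan2(-d[0],d[1]))
p=wray([(184,52),(481,52)],.014,pos,rv); print("panel front corners",pad(p).round(4).tolist())
for n in ("scene","side"):
    im=cv2.imread(f"pics/{n}0.png"); H,S,Vv=cv2.split(cv2.cvtColor(im,cv2.COLOR_BGR2HSV)); P=np.load(f"pics/{n}P.npy")
    m=(H>45)&(H<75)&(S>100)&(np.hypot(P[...,0]-.37,P[...,1]+.2)<.12)&(P[...,2]<.02)
    b=cv2.boxPoints(cv2.minAreaRect((P[m][:,:2]).astype(np.float32))); print(n,"green",m.sum(),b.round(3).tolist(),pad(b).round(3).tolist())
print("tcp",pad(pos))
E
```

```text
carrier corners [[0.5089, -0.0662], [0.5027, -0.1627], [0.4349, -0.1583], [0.4406, -0.0611]]
 pad coords [[-0.0134, 0.0629], [-0.0311, -0.0322], [-0.0979, -0.0197], [-0.0805, 0.0761]]
pad corners [[0.5139, 0.0001, 0.014], [0.5467, -0.25, 0.014]]
[[-0.0005, 0.1281], [0.0022, -0.1242]]
yaw 0.13058322564535108
panel front corners [[0.0168, 0.1027], [0.0198, -0.096]]
scene green 538 [[0.27799999713897705, -0.2329999953508377], [0.33899998664855957, -0.2630000114440918], [0.38100001215934753, -0.17599999904632568], [0.3199999928474426, -0.1469999998807907]] [[-0.262, -0.075], [-0.205, -0.112], [-0.153, -0.031], [-0.211, 0.005]]
side green 4945 [[0.2709999978542328, -0.23899999260902405], [0.33399999141693115, -0.26899999380111694], [0.37700000405311584, -0.17599999904632568], [0.3149999976158142, -0.1469999998807907]] [[-0.27, -0.081], [-0.212, -0.117], [-0.157, -0.031], [-0.216, 0.006]]
tcp [[-0.11573052  0.01254457]]
```

```bash
python3 -m handwheel '[{"x":0,"y":0,"z":0.08,"twist":0},{"x":0,"y":0,"z":0.15,"twist":0},{"x":0,"y":0,"z":0.19,"twist":0},{"x":0,"y":0,"z":0.206,"twist":0},{"x":0,"y":0,"z":0.212,"twist":0},{"x":0,"y":0,"z":0.212,"twist":0}]'
python3 - <<'E'
from h import *
for n in ("side",):
    p,d=cams.capture(n); cv2.imwrite(f"pics/{n}2.png",cv2.resize(p[200:380,220:460,::-1],None,fx=3,fy=3,interpolation=cv2.INTER_CUBIC))
E
```

```text
time: 2.62
tcp_pos: [0.4129, -0.1273, 0.0063]
ee_rot: [3.135, 0.187, 0.002]
force: [0.2, -0.4, -0.1]
gripper_width: 0.0469
```

View pics/side2.png

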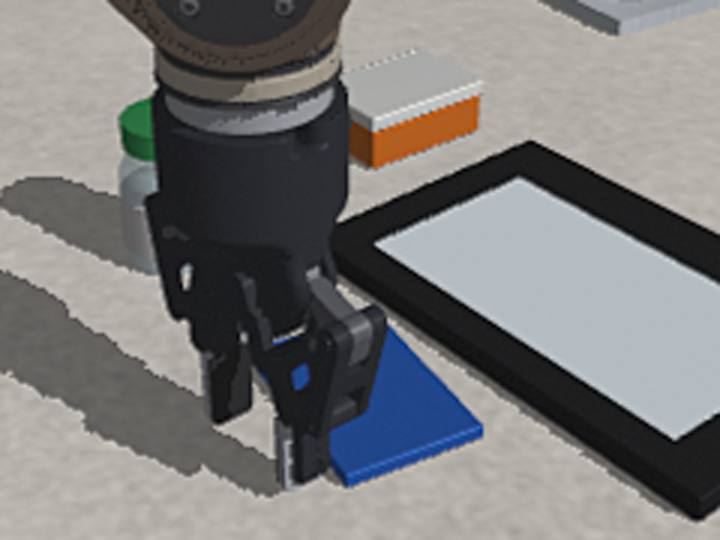

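Right fingertip is just behind the carrier's near edge, a few mm above the bench. I'll lower it in small steps and watch the force.

```bash
python3 -m handwheel '[{"x":0,"y":0,"z":0.004,"twist":0},{"x":0,"y":0,"z":0.008,"twist":0}]'; python3 -m handwheel '[{"x":0,"y":0,"z":0.004,"twist":0},{"x":0,"y":0,"z":0.004,"twist":0}]'
```

```text
time: 2.92
tcp_pos: [0.4124, -0.1267, 0.0016]
ee_rot: [3.135, 0.188, 0.001]
force: [0.4, 0.9, 0.0]
gripper_width: 0.047
time: 3.18
tcp_pos: [0.4119, -0.1265, -0.0009]
ee_rot: [-3.136, -0.188, 0.001]
force: [0.4, -1.0, 0.6]
gripper_width: 0.0471
```

```bash
python3 -m handwheel '[{"x":0,"y":0,"z":0.003,"twist":0},{"x":0,"y":0,"z":0.003,"twist":0}]';python3 -m handwheel '[{"x":0,"y":0,"z":0.003,"twist":0},{"x":0,"y":0,"z":0.003,"twist":0}]'
python3 - <<'E'
from h import *
for n in ("side",):
    p,d=cams.capture(n); cv2.imwrite(f"pics/{n}3.png",cv2.resize(p[290:380,260:380,::-1],None,fx=6,fy=6,interpolation=cv2.INTER_CUBIC))
E
```

```text
time: 3.42
tcp_pos: [0.412, -0.1266, -0.0023]
ee_rot: [-3.136, -0.188, 0.0]
force: [-0.3, 0.1, -0.0]
gripper_width: 0.047
time: 3.68
tcp_pos: [0.4122, -0.1267, -0.0025]
ee_rot: [-3.135, -0.188, 0.002]
force: [-4.3, 1.9, 11.7]
gripper_width: 0.0469
```

View pics/side3.png

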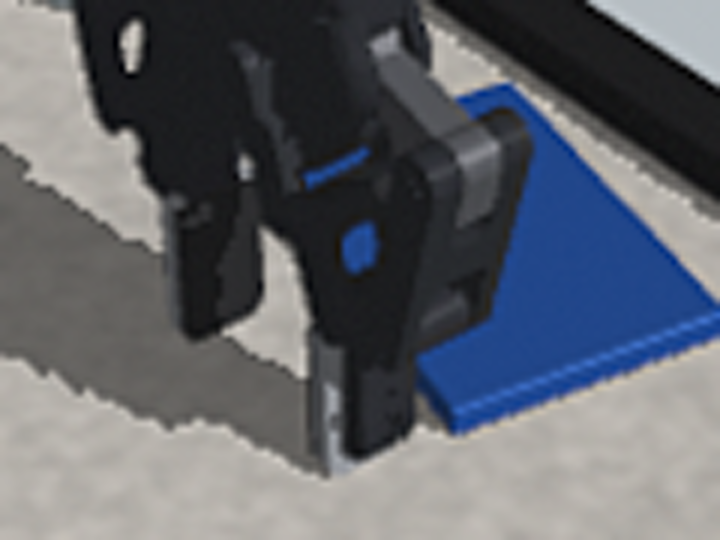

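```bash
python3 -m handwheel '[{"x":0,"y":0,"z":-0.0055,"twist":0},{"x":0.01,"y":0,"z":-0.0055,"twist":0},{"x":0.02,"y":0,"z":-0.0055,"twist":0},{"x":0.028,"y":0,"z":-0.0055,"twist":0},{"x":0.036,"y":0,"z":-0.0055,"twist":0},{"x":0.044,"y":0,"z":-0.0055,"twist":0},{"x":0.05,"y":0,"z":-0.0055,"twist":0},{"x":0.056,"y":0,"z":-0.0055,"twist":0},{"x":0.06,"y":0,"z":-0.0055,"twist":0},{"x":0.064,"y":0,"z":-0.0055,"twist":0},{"x":0.064,"y":0,"z":-0.0055,"twist":0}]'
python3 - <<'E'
from h import *
from rig import robot
s=robot.get_state(); print(pad(s['tcp_pos']),s['tcp_pos'],s['ee_rot'])
for n in ("side","wrist"):
    p,d=cams.capture(n); cv2.imwrite(f"pics/{n}4.png",p[:,:,::-1])
p=cv2.imread("pics/side4.png"); cv2.imwrite("pics/side4c.png",cv2.resize(p[240:380,260:460],None,fx=4,fy=4,interpolation=cv2.INTER_CUBIC))
E
```

```text
time: 5.1
tcp_pos: [0.4441, -0.1228, -0.0009]
ee_rot: [3.136, 0.188, 0.001]
force: [0.6, -0.0, -0.1]
gripper_width: 0.0469
[[-0.08444733  0.01438959]] [ 0.44413735 -0.12282327 -0.0008743 ] [3.13587363e+00 1.87975776e-01 6.47789856e-04]
```

View pics/side4c.png

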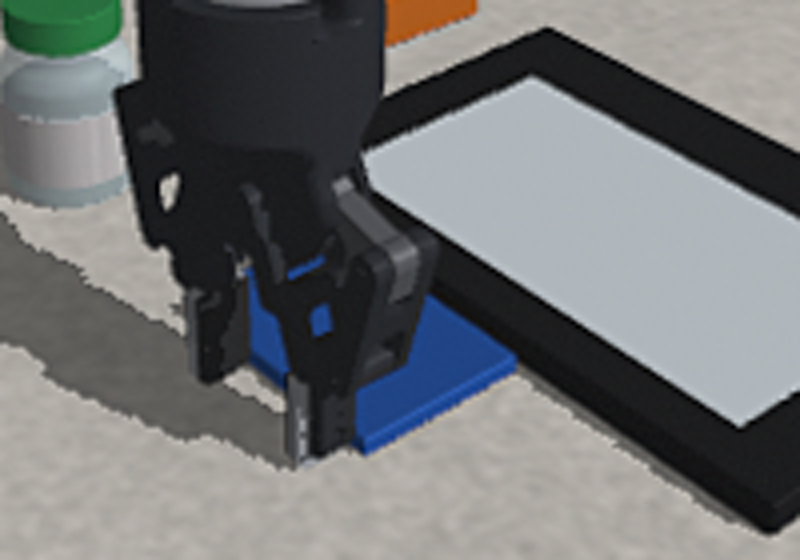

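View pics/wrist4.png

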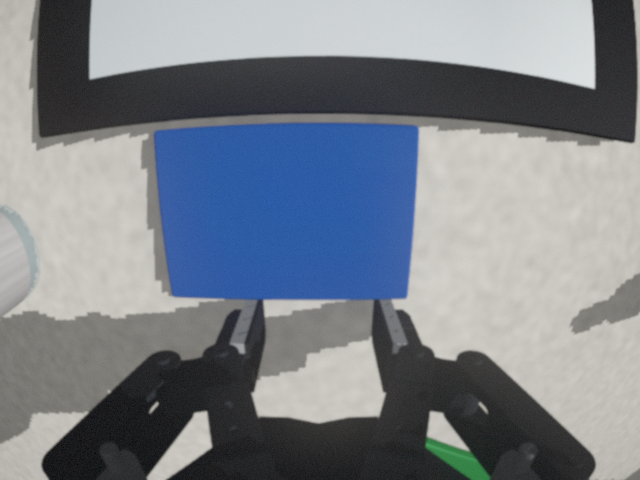

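The wrist view shows the carrier square to the pad, with its far edge at row 125 and a gap of a few mm. Now I'll push slowly until the force builds.

```bash
python3 -m handwheel '[{"x":0.003,"y":0,"z":0,"twist":0},{"x":0.006,"y":0,"z":0,"twist":0},{"x":0.006,"y":0,"z":0,"twist":0}]'; python3 -m handwheel '[{"x":0.002,"y":0,"z":0,"twist":0},{"x":0.002,"y":0,"z":0,"twist":0}]'; python3 -c "
from h import *
from rig import robot
print(pad(robot.get_state()['tcp_pos']))"
```

```text
time: 5.58
tcp_pos: [0.4471, -0.1225, -0.0009]
ee_rot: [3.136, 0.188, 0.001]
force: [0.7, -0.7, -0.1]
gripper_width: 0.0469
time: 5.82
tcp_pos: [0.4474, -0.1224, -0.001]
ee_rot: [-3.136, -0.189, 0.002]
force: [-2.9, -0.7, 2.3]
gripper_width: 0.0466
[[-0.08112085  0.01445805]]
```

```bash
python3 -m handwheel '[{"x":0.002,"y":0,"z":0,"twist":0},{"x":0.002,"y":0,"z":0,"twist":0}]'
```

```text
time: 6.08
tcp_pos: [0.4475, -0.1224, -0.001]
ee_rot: [-3.136, -0.19, 0.006]
force: [-7.1, -2.6, 5.0]
gripper_width: 0.047
```

```bash
python3 -m handwheel '[{"x":0.002,"y":0,"z":0,"twist":0},{"x":0.002,"y":0,"z":-0.003,"twist":0},{"x":0.002,"y":0,"z":-0.006,"twist":0},{"x":0.002,"y":0,"z":-0.009,"twist":0},{"x":0.002,"y":0,"z":-0.012,"twist":0},{"x":0.002,"y":0,"z":-0.012,"twist":0}]'
python3 - <<'E'
from h import *
from rig import robot
s=robot.get_state(); print(pad(s['tcp_pos']),s['force']@np.r_[U,0])
p,d=cams.capture("side"); p=p[:,:,::-1]; cv2.imwrite("pics/side5c.png",cv2.resize(p[240:380,260:460],None,fx=4,fy=4,interpolation=cv2.INTER_CUBIC))
E
```

```text
time: 6.82
tcp_pos: [0.4477, -0.1222, 0.0041]
ee_rot: [-3.136, -0.19, 0.008]
force: [-6.3, -3.7, -0.6]
gripper_width: 0.047
[[-0.08087673  0.01456483]] -6.66358225310512
```

View pics/side5c.png

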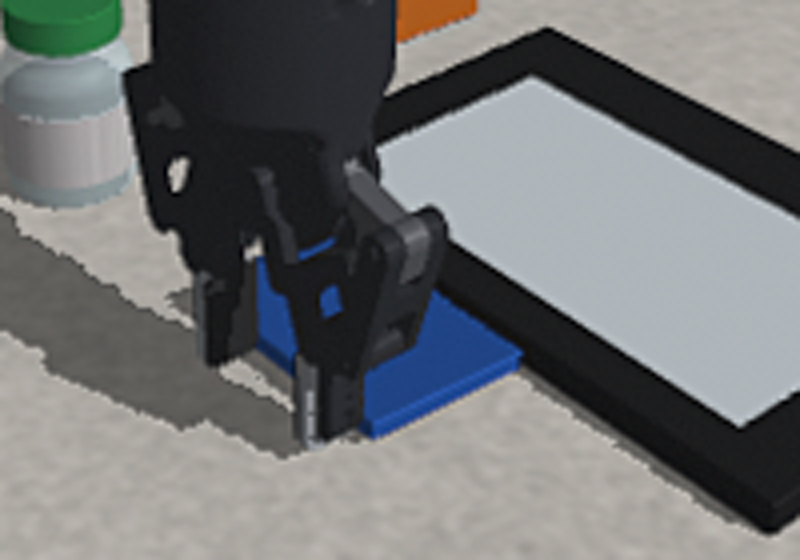

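The near edge seems to have come up with the fingers. I'll add a little push and keep rising.

```bash
python3 -m handwheel '[{"x":0.002,"y":0,"z":-0.002,"twist":0},{"x":0.002,"y":0,"z":-0.006,"twist":0},{"x":0.002,"y":0,"z":-0.010,"twist":0},{"x":0.002,"y":0,"z":-0.014,"twist":0},{"x":0.002,"y":0,"z":-0.018,"twist":0},{"x":0.002,"y":0,"z":-0.020,"twist":0}]'
python3 - <<'E'
from h import *
from rig import robot
s=robot.get_state(); print(pad(s['tcp_pos']),s['force']@np.r_[U,0])
p,d=cams.capture("side"); p=p[:,:,::-1]; cv2.imwrite("pics/side6c.png",cv2.resize(p[240:380,260:460],None,fx=4,fy=4,interpolation=cv2.INTER_CUBIC))
E
```

```text
time: 7.62
tcp_pos: [0.4487, -0.122, 0.0142]
ee_rot: [-3.135, -0.19, 0.008]
force: [-6.6, -2.8, 0.6]
gripper_width: 0.0469
[[-0.0797977  0.014647 ]] -6.902898842917409
```

View pics/side6c.png

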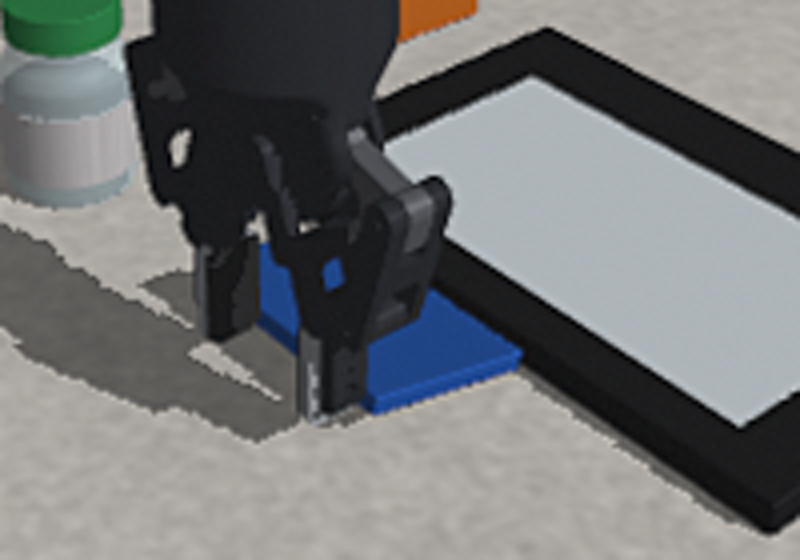

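Lifting cleanly: near edge about 13 mm up. I'll follow the arc now.

```bash
python3 -m handwheel '[{"x":0.001,"y":0,"z":-0.004,"twist":0},{"x":0.0024,"y":0,"z":-0.008,"twist":0},{"x":0.0033,"y":0,"z":-0.012,"twist":0},{"x":0.0042,"y":0,"z":-0.016,"twist":0},{"x":0.0055,"y":0,"z":-0.020,"twist":0},{"x":0.0068,"y":0,"z":-0.024,"twist":0},{"x":0.008,"y":0,"z":-0.028,"twist":0},{"x":0.0095,"y":0,"z":-0.032,"twist":0},{"x":0.0112,"y":0,"z":-0.036,"twist":0},{"x":0.013,"y":0,"z":-0.040,"twist":0}]'
python3 - <<'E'
from h import *
from rig import robot
s=robot.get_state(); print(pad(s['tcp_pos']),s['force']@np.r_[U,0])
p,d=cams.capture("side"); p=p[:,:,::-1]; cv2.imwrite("pics/side7c.png",cv2.resize(p[240:380,260:460],None,fx=4,fy=4,interpolation=cv2.INTER_CUBIC))
E
```

```text
time: 8.93
tcp_pos: [0.4557, -0.1212, 0.0346]
ee_rot: [-3.135, -0.189, 0.007]
force: [-6.4, -2.0, 3.2]
gripper_width: 0.0469
[[-0.07281508  0.01457644]] -6.56914944499917
```

View pics/side7c.png

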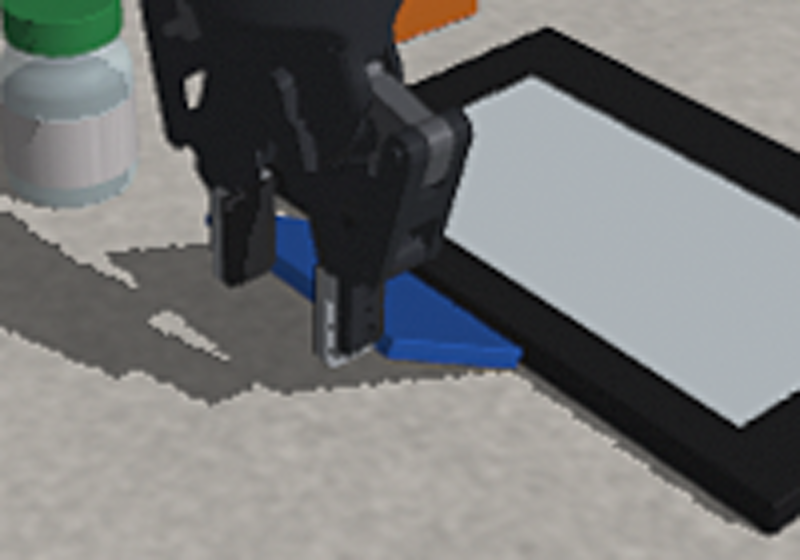

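Tilt is about 30° and square. I'll continue along the arc, with more forward push.

```bash
python3 -m handwheel '[{"x":0.0023,"y":0,"z":-0.004,"twist":0},{"x":0.0046,"y":0,"z":-0.008,"twist":0},{"x":0.007,"y":0,"z":-0.012,"twist":0},{"x":0.0098,"y":0,"z":-0.016,"twist":0},{"x":0.013,"y":0,"z":-0.020,"twist":0},{"x":0.016,"y":0,"z":-0.024,"twist":0},{"x":0.019,"y":0,"z":-0.027,"twist":0},{"x":0.0226,"y":0,"z":-0.030,"twist":0},{"x":0.026,"y":0,"z":-0.033,"twist":0},{"x":0.030,"y":0,"z":-0.036,"twist":0},{"x":0.034,"y":0,"z":-0.038,"twist":0},{"x":0.038,"y":0,"z":-0.040,"twist":0}]'
python3 - <<'E'
from h import *
from rig import robot
s=robot.get_state(); print(pad(s['tcp_pos']),s['force']@np.r_[U,0])
p,d=cams.capture("side"); p=p[:,:,::-1]; cv2.imwrite("pics/side8c.png",cv2.resize(p[240:380,260:460],None,fx=4,fy=4,interpolation=cv2.INTER_CUBIC))
E
```

```text
time: 10.48
tcp_pos: [0.4759, -0.1191, 0.0557]
ee_rot: [-3.136, -0.189, 0.003]
force: [-6.9, -0.4, 9.1]
gripper_width: 0.0468
[[-0.05248582  0.0142817 ]] -6.885300276509916
```

View pics/side8c.png

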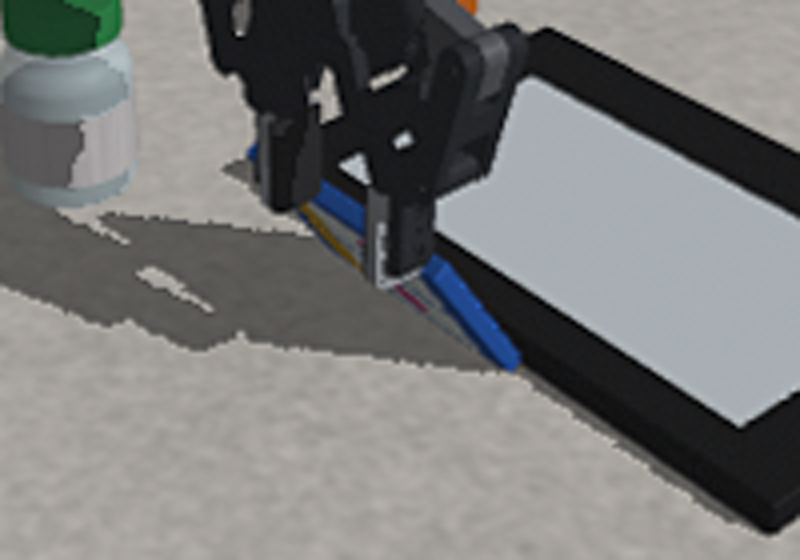

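Tilt is about 60°, with the yellow label and pink specimen visible on the face. Now I'll push forward at constant height.

```bash
python3 -m handwheel '[{"x":0.006,"y":0,"z":0,"twist":0},{"x":0.012,"y":0,"z":0,"twist":0},{"x":0.018,"y":0,"z":0,"twist":0},{"x":0.024,"y":0,"z":0,"twist":0},{"x":0.030,"y":0,"z":0,"twist":0},{"x":0.036,"y":0,"z":0,"twist":0},{"x":0.042,"y":0,"z":0,"twist":0},{"x":0.048,"y":0,"z":0,"twist":0},{"x":0.053,"y":0,"z":0,"twist":0}]'
python3 - <<'E'
from h import *
from rig import robot
s=robot.get_state(); print(pad(s['tcp_pos']),s['force']@np.r_[U,0])
p,d=cams.capture("side"); p=p[:,:,::-1]; cv2.imwrite("pics/side9c.png",cv2.resize(p[240:380,260:460],None,fx=4,fy=4,interpolation=cv2.INTER_CUBIC))
E
```

```text
time: 11.65
tcp_pos: [0.512, -0.1157, 0.0661]
ee_rot: [3.135, 0.184, 0.032]
force: [-4.2, 14.4, 40.6]
gripper_width: 0.0472
[[-0.01618683  0.01329269]] -2.4126464525355606
```

View pics/side9c.png

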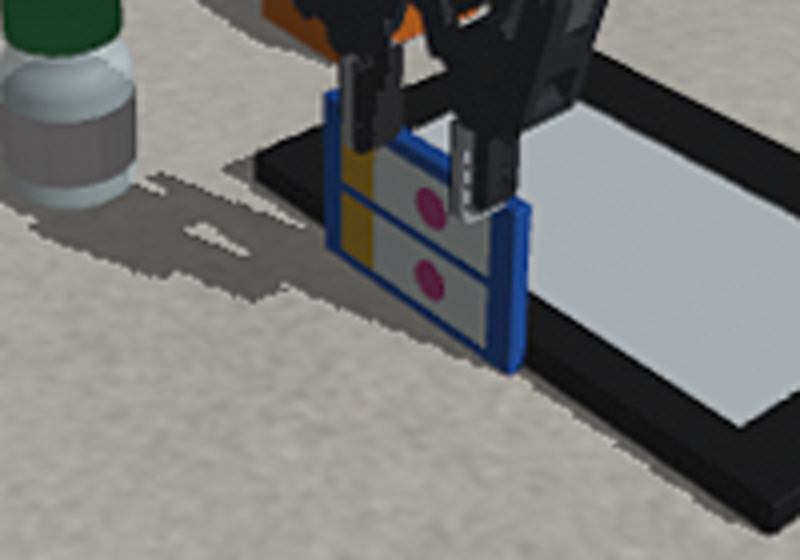

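The carrier stands upright against the pad, but there is a 40 N vertical load: the commanded height is below what the edge allows. I'll work out where the tips are relative to the top edge before relieving it.

```bash
python3 - <<'E'
from h import *
from rig import robot
s=robot.get_state(); print(s['tcp_pos'],s['force'],s['ee_rot'])
def onplane(n,uv,xp):  # intersect ray with plane pad x = xp
    c=cams.camera_info(n); o=-c['R'].T@c['t']; X=ray(n,uv,0)[0]; d=X-o
    t=(xp-(o[:2]-PE)@U)/(d[:2]@U); X=o+t*d; return np.r_[pad(X)[0],X[2]].round(4)
f=lambda u,v:(260+u/4,240+v/4)
for xp in (-.02,-.01,-.005): print("tip",xp,onplane("side",f(475,218),xp),onplane("side",f(365,152),xp))
for nm,p in dict(topR=(518,203),topL=(330,92),botR=(518,372),botL=(328,248)).items(): print(nm,onplane("side",f(*p),-.008))
p,d=cams.capture("wrist"); cv2.imwrite("pics/wrist9.png",p[:,:,::-1])
p,d=cams.capture("scene"); cv2.imwrite("pics/scene9.png",cv2.resize(p[170:310,170:370,::-1],None,fx=4,fy=4,interpolation=cv2.INTER_CUBIC))
E
```

```text
[ 0.51237834 -0.11570032  0.06610238] [-3.61937976 13.96536729 40.61612001] [3.13514668 0.18343202 0.03261405]
tip -0.02 [-0.02   -0.0172  0.0665] [-0.02    0.0379  0.065 ]
tip -0.01 [-0.01   -0.0073  0.0569] [-0.01    0.0493  0.0553]
tip -0.005 [-0.005  -0.0024  0.0521] [-0.005   0.055   0.0505]
topR [-0.008  -0.0247  0.0712]
topL [-0.008   0.0713  0.0695]
botR [-0.008  -0.0293  0.0039]
botL [-0.008   0.0723 -0.0004]
```

View pics/wrist9.png

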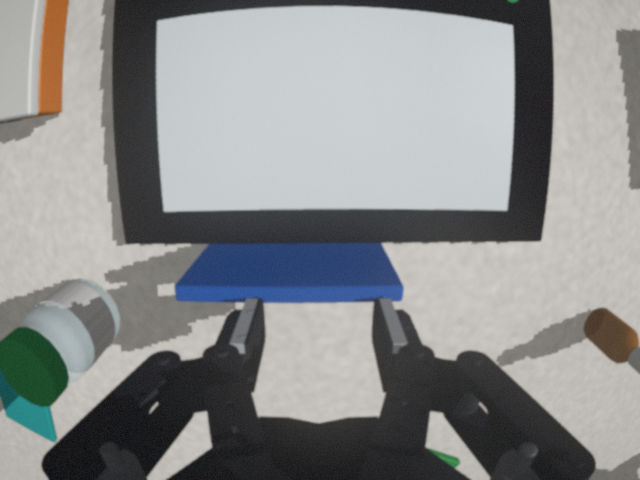

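View pics/scene9.png

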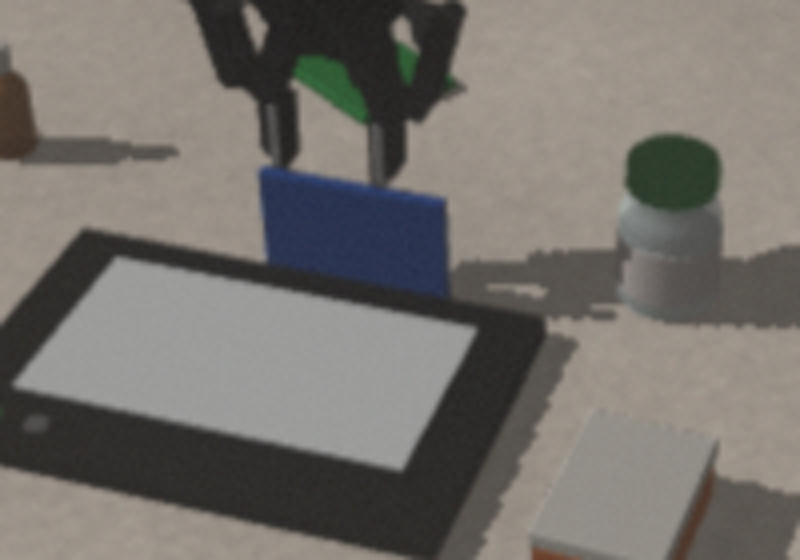

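The tips ended up on the upturned near edge (TCP z is about 0.066, edge at 0.070), which explains the vertical load. I'll ease the load first and drag the top forward past vertical by friction.

```bash
python3 -m handwheel '[{"x":0,"y":0,"z":-0.012,"twist":0},{"x":0,"y":0,"z":-0.014,"twist":0},{"x":0.006,"y":0,"z":-0.014,"twist":0},{"x":0.012,"y":0,"z":-0.014,"twist":0}]'
python3 - <<'E'
from h import *
from rig import robot
s=robot.get_state(); print(pad(s['tcp_pos']),s['force']@np.r_[U,0])
p,d=cams.capture("side"); p=p[:,:,::-1]; cv2.imwrite("pics/side10c.png",cv2.resize(p[230:370,270:470],None,fx=4,fy=4,interpolation=cv2.INTER_CUBIC))
E
```

```text
time: 12.3
tcp_pos: [0.5133, -0.1152, 0.0668]
ee_rot: [3.135, 0.185, 0.017]
force: [-2.9, 4.5, 18.3]
gripper_width: 0.0474
[[-0.01485047  0.01363749]] -2.339628299947267
```

View pics/side10c.png

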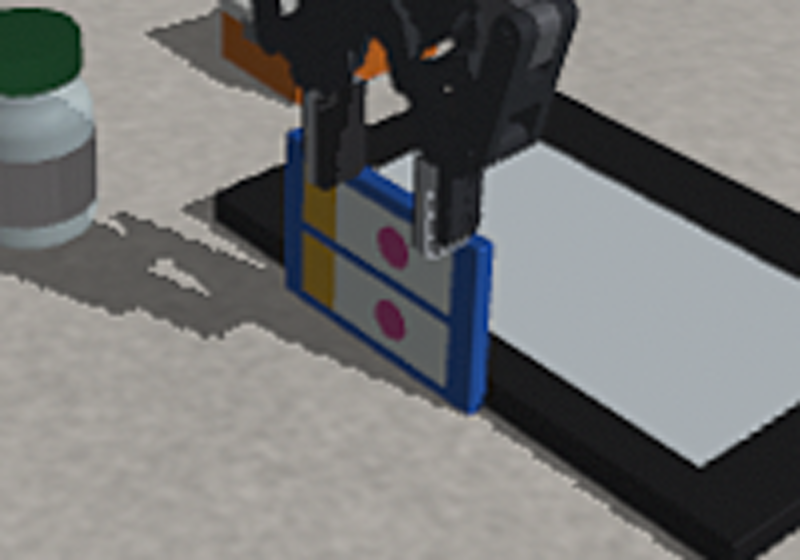

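```bash
python3 -m handwheel '[{"x":0.004,"y":0,"z":-0.003,"twist":0},{"x":0.008,"y":0,"z":-0.004,"twist":0},{"x":0.012,"y":0,"z":-0.005,"twist":0},{"x":0.018,"y":0,"z":-0.005,"twist":0},{"x":0.024,"y":0,"z":-0.005,"twist":0}]'
python3 - <<'E'
from h import *
from rig import robot
s=robot.get_state(); print(pad(s['tcp_pos']),s['force']@np.r_[U,0])
p,d=cams.capture("side"); p=p[:,:,::-1]; cv2.imwrite("pics/side11c.png",cv2.resize(p[230:370,270:470],None,fx=4,fy=4,interpolation=cv2.INTER_CUBIC))
E
```

```text
time: 12.98
tcp_pos: [0.5238, -0.1141, 0.0672]
ee_rot: [3.134, 0.186, 0.013]
force: [-1.0, 1.0, 6.9]
gripper_width: 0.0473
[[-0.00429481  0.01353841]] -0.8461164064865314
```

View pics/side11c.png

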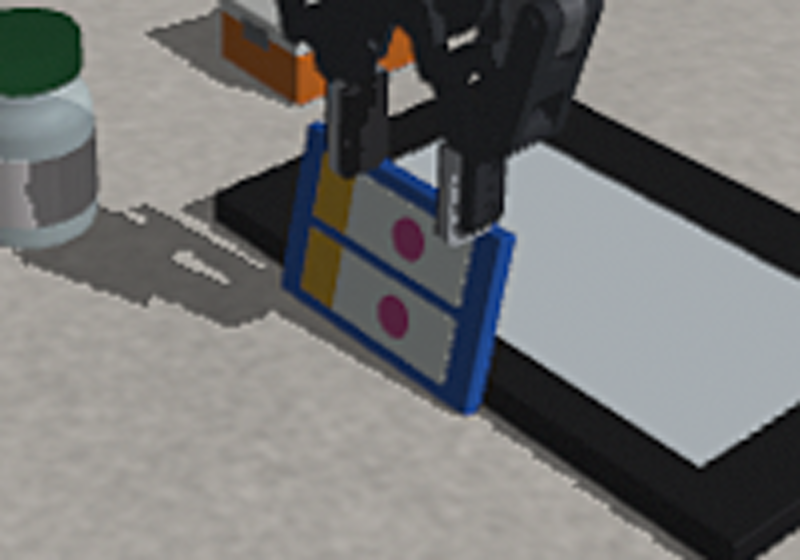

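It is leaning over the pad now. I'll keep dragging gently over the top until it falls.

```bash
python3 -m handwheel '[{"x":0.006,"y":0,"z":0,"twist":0},{"x":0.012,"y":0,"z":0,"twist":0},{"x":0.018,"y":0,"z":0,"twist":0},{"x":0.024,"y":0,"z":0,"twist":0},{"x":0.030,"y":0,"z":0,"twist":0}]'
python3 - <<'E'
from h import *
from rig import robot
s=robot.get_state(); print(pad(s['tcp_pos']),s['force']@np.r_[U,0])
p,d=cams.capture("side"); p=p[:,:,::-1]; cv2.imwrite("pics/side12c.png",cv2.resize(p[230:370,270:470],None,fx=4,fy=4,interpolation=cv2.INTER_CUBIC))
E
```

```text
time: 13.65
tcp_pos: [0.5356, -0.1121, 0.0645]
ee_rot: [3.135, 0.188, 0.001]
force: [0.6, -2.3, 0.9]
gripper_width: 0.047
[[0.0076401  0.01413453]] 0.28010943750323136
```

View pics/side12c.png

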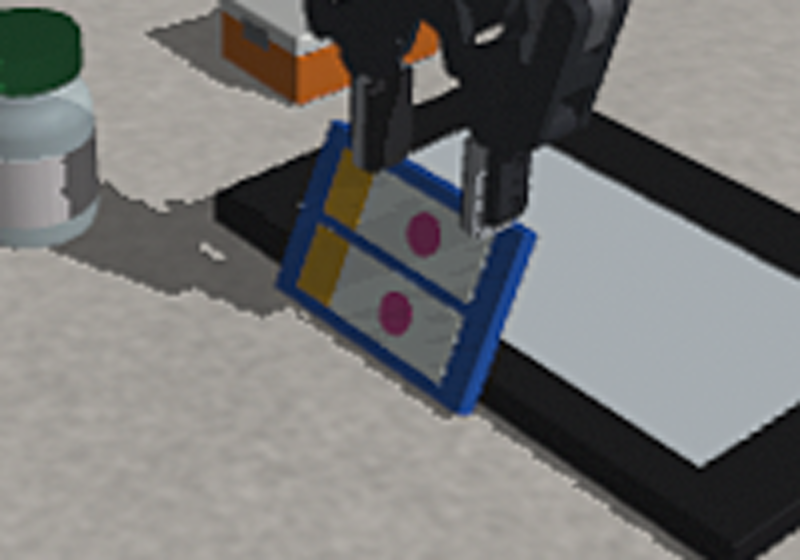

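```bash
python3 -m handwheel '[{"x":0.006,"y":0,"z":0,"twist":0},{"x":0.012,"y":0,"z":0,"twist":0},{"x":0.018,"y":0,"z":0,"twist":0},{"x":0.024,"y":0,"z":0,"twist":0},{"x":0.030,"y":0,"z":0,"twist":0},{"x":0.030,"y":0,"z":0,"twist":0}]'
python3 - <<'E'
from h import *
from rig import robot
s=robot.get_state(); print(pad(s['tcp_pos']),s['force']@np.r_[U,0])
p,d=cams.capture("side"); p=p[:,:,::-1]; cv2.imwrite("pics/side13c.png",cv2.resize(p[230:370,270:470],None,fx=4,fy=4,interpolation=cv2.INTER_CUBIC))
E
```

```text
time: 14.45
tcp_pos: [0.5504, -0.11, 0.0646]
ee_rot: [3.136, 0.188, 0.0]
force: [0.4, 0.4, 1.1]
gripper_width: 0.0468
[[0.02255255 0.01437668]] 0.40964005905688183
```

View pics/side13c.png

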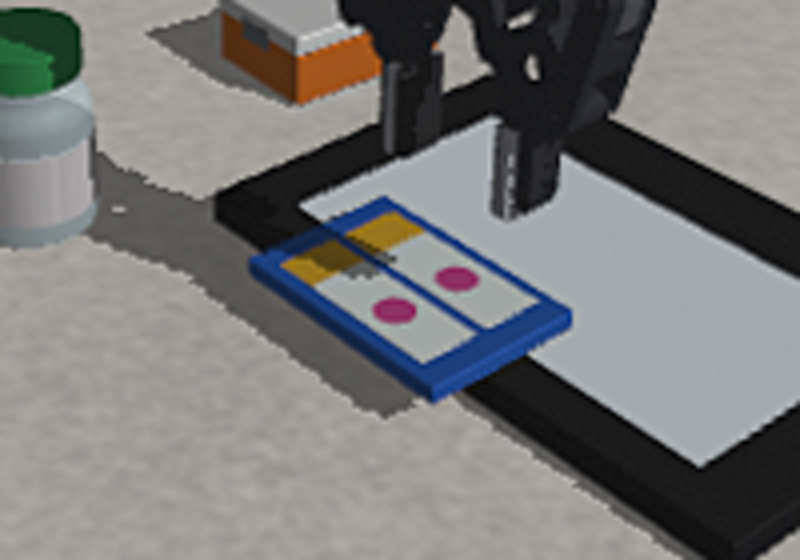

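It has gone over and lies face up on the pad, overhanging the front. I'll back off and measure the overhang.

```bash
python3 -m handwheel '[{"x":-0.05,"y":0,"z":-0.02,"twist":0},{"x":-0.11,"y":0,"z":-0.02,"twist":0},{"x":-0.15,"y":0,"z":-0.02,"twist":0},{"x":-0.15,"y":0,"z":-0.02,"twist":0},{"x":-0.15,"y":0,"z":-0.02,"twist":0}]'
cat >> h.py <<'E'
def meas(k):
    from rig import robot
    s=robot.get_state(); w,_=cams.capture("wrist"); cv2.imwrite(f"pics/wrist{k}.png",w[:,:,::-1])
    sd,_=cams.capture("side"); cv2.imwrite(f"pics/side{k}.png",sd[:,:,::-1])
    print("tcp pad",pad(s['tcp_pos']).round(4),s['tcp_pos'][2].round(4),s['force'].round(1),s['time'])
    for n,im in(("wrist",w),("side",sd)):
        H,S,Vv=cv2.split(cv2.cvtColor(im,cv2.COLOR_RGB2HSV)); m=(H>105)&(H<130)&(S>110)
        m=cv2.morphologyEx(m.astype(np.uint8),cv2.MORPH_CLOSE,np.ones((5,5)))
        n_,l,st,ce=cv2.connectedComponentsWithStats(m); i=1+np.argmax(st[1:,4]); 
        if n=="side": 
            c=proj("side",np.r_[PE+.02*U,.02])[0]; i=1+min(range(n_-1),key=lambda j:np.hypot(*(ce[j+1]-c))+(1e3 if st[j+1,4]<100 else 0))
        q=quad((l==i).astype(np.uint8)); X=wray(q,.022,s['tcp_pos'],s['ee_rot']) if n=="wrist" else ray("side",q,.022)
        P=pad(X); print(n,q.tolist(),P.round(4).tolist(),"centre",P.mean(0).round(4))
E
python3 -c "
from h import *
meas(14)"
```

```text
time: 15.12
tcp_pos: [0.4765, -0.1192, 0.075]
ee_rot: [3.135, 0.188, 0.002]
force: [0.1, -0.0, 0.0]
gripper_width: 0.0467
tcp pad [[-0.0519  0.0141]] 0.075 [ 0.1 -0.   0. ] 15.125
wrist [[386.0, 97.0], [382.0, 221.0], [208.0, 221.0], [202.0, 101.0]] [[0.0432, -0.0193], [-0.024, -0.0193], [-0.0239, 0.0776], [0.0425, 0.0775]] centre [0.0094 0.0291]
side [[332.0, 295.0], [371.0, 282.0], [412.0, 311.0], [378.0, 330.0]] [[-0.0283, 0.0712], [0.0405, 0.0604], [0.034, -0.0303], [-0.0319, -0.0305]] centre [0.0036 0.0177]
```

View pics/wrist14.png

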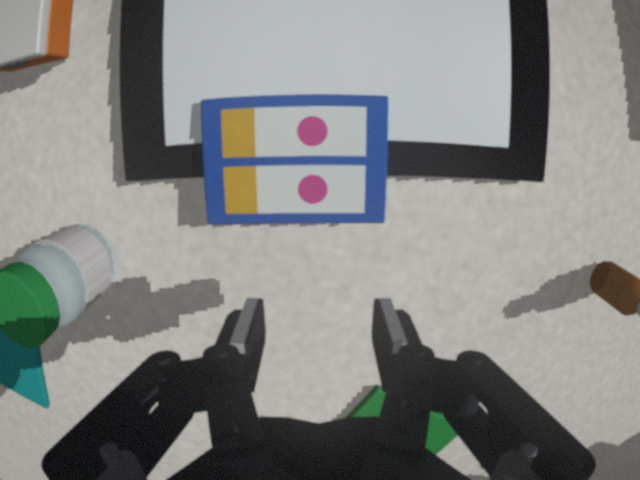

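View pics/side14.png

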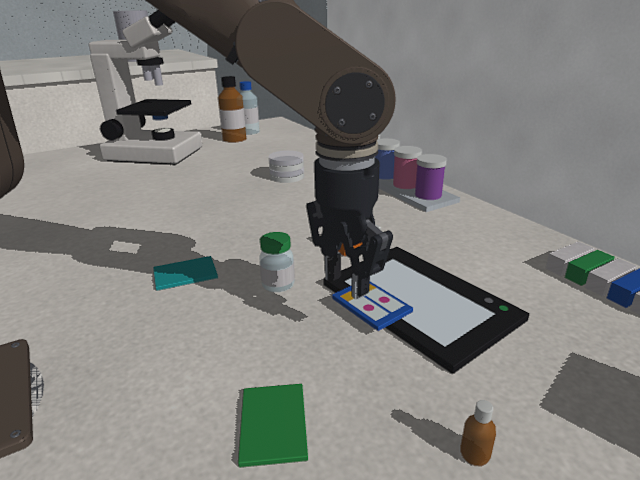

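The carrier is face up, square, with its near edge about 27 mm in front of the pad edge. I'll lower the fingers to the edge height and push it on.

```bash
python3 -m handwheel '[{"x":-0.01,"y":-0.02,"z":0.05,"twist":0},{"x":-0.01,"y":-0.02,"z":0.09,"twist":0},{"x":-0.01,"y":-0.02,"z":0.11,"twist":0},{"x":-0.01,"y":-0.02,"z":0.12,"twist":0},{"x":-0.01,"y":-0.02,"z":0.121,"twist":0},{"x":-0.01,"y":-0.02,"z":0.121,"twist":0}]'
python3 -c "
from h import *
meas(15)
p=cv2.imread('pics/side15.png'); cv2.imwrite('pics/side15c.png',cv2.resize(p[230:370,270:470],None,fx=4,fy=4,interpolation=cv2.INTER_CUBIC))"
```

```text
time: 15.98
tcp_pos: [0.4701, -0.11, 0.0147]
ee_rot: [3.135, 0.188, 0.002]
force: [-0.1, 0.4, -0.1]
gripper_width: 0.0471
tcp pad [[-0.0571  0.024 ]] 0.0147 [-0.1  0.4 -0.1] 15.975
wrist [[442.0, 77.0], [432.0, 249.0], [189.0, 248.0], [180.0, 78.0]] [[0.0428, -0.0196], [-0.024, -0.0196], [-0.0238, 0.0776], [0.0428, 0.077]] centre [0.0094 0.0289]
side [[379.0, 287.0], [412.0, 311.0], [378.0, 330.0], [360.0, 315.0]] [[0.0404, 0.0425], [0.034, -0.0303], [-0.0319, -0.0305], [-0.0286, 0.0088]] centre [ 0.0035 -0.0024]
```

View pics/side15c.png

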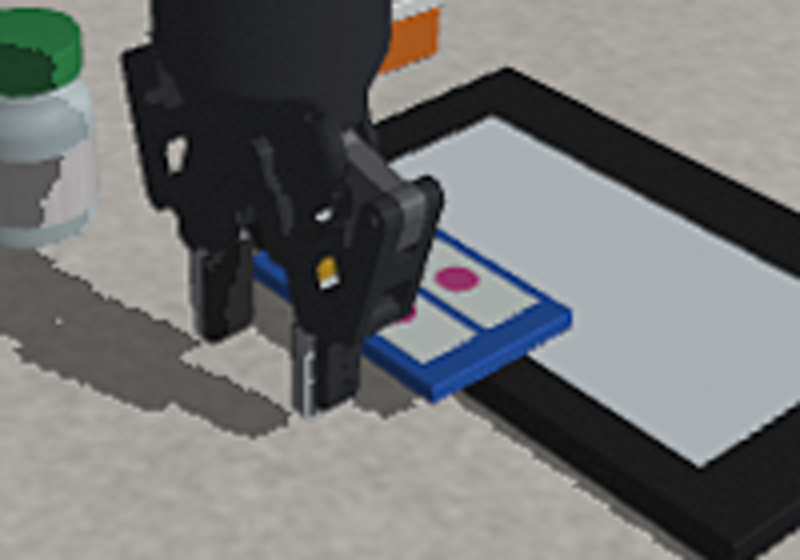

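```bash
python3 -m handwheel '[{"x":0.012,"y":0,"z":0.0005,"twist":0},{"x":0.024,"y":0,"z":0.001,"twist":0},{"x":0.034,"y":0,"z":0.001,"twist":0},{"x":0.042,"y":0,"z":0.001,"twist":0},{"x":0.050,"y":0,"z":0.001,"twist":0},{"x":0.058,"y":0,"z":0.001,"twist":0},{"x":0.066,"y":0,"z":0.001,"twist":0},{"x":0.074,"y":0,"z":0.001,"twist":0},{"x":0.082,"y":0,"z":0.001,"twist":0},{"x":0.09,"y":0,"z":0.001,"twist":0},{"x":0.1,"y":0,"z":0.001,"twist":0},{"x":0.1,"y":0,"z":0.001,"twist":0}]'
python3 -c "
from h import *
meas(16)
p=cv2.imread('pics/side16.png'); cv2.imwrite('pics/side16c.png',cv2.resize(p[230:370,270:470],None,fx=4,fy=4,interpolation=cv2.INTER_CUBIC))"
```

```text
time: 17.58
tcp_pos: [0.5198, -0.1038, 0.0138]
ee_rot: [3.136, 0.188, 0.001]
force: [0.1, 0.2, 1.1]
gripper_width: 0.0469
tcp pad [[-0.0071  0.0243]] 0.0138 [0.1 0.2 1.1] 17.575
wrist [[442.0, 129.0], [429.0, 295.0], [194.0, 295.0], [181.0, 129.0]] [[0.0732, -0.0195], [0.006, -0.0201], [0.0056, 0.078], [0.0734, 0.077]] centre [0.0395 0.0288]
side [[427.0, 300.0], [394.0, 322.0], [384.0, 316.0], [403.0, 286.0]] [[0.0706, -0.0259], [-0.0032, -0.0319], [-0.0044, -0.0138], [0.0705, 0.0214]] centre [ 0.0334 -0.0126]
```

View pics/side16c.png

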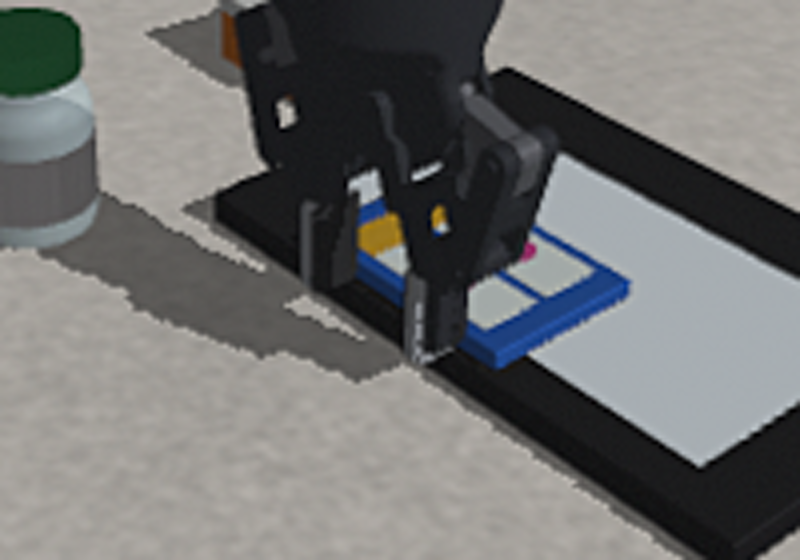

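View pics/wrist16.png

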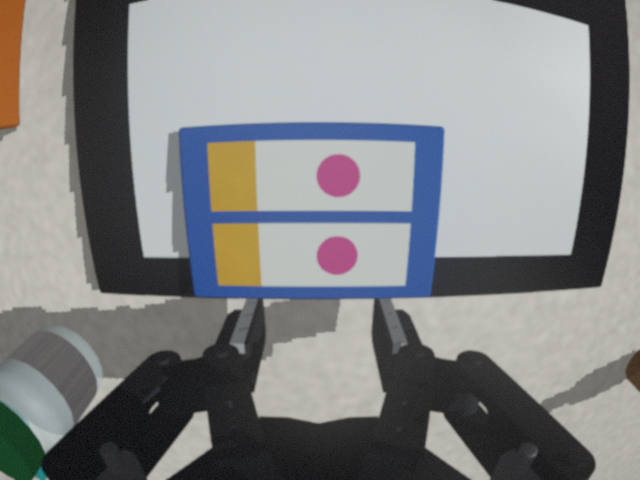

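It is on the pad and square, with its near edge about 5 mm behind the front edge. I'll push another 36 mm.

```bash
python3 -m handwheel '[{"x":0.008,"y":0,"z":0,"twist":0},{"x":0.016,"y":0,"z":0,"twist":0},{"x":0.024,"y":0,"z":0,"twist":0},{"x":0.032,"y":0,"z":0,"twist":0},{"x":0.040,"y":0,"z":0,"twist":0},{"x":0.048,"y":0,"z":0,"twist":0},{"x":0.056,"y":0,"z":0,"twist":0},{"x":0.062,"y":0,"z":0,"twist":0},{"x":0.068,"y":0,"z":0,"twist":0},{"x":0.072,"y":0,"z":0,"twist":0},{"x":0.072,"y":0,"z":0,"twist":0}]'
python3 -m handwheel '[{"x":-0.02,"y":0,"z":0,"twist":0},{"x":-0.06,"y":0,"z":0,"twist":0},{"x":-0.1,"y":0,"z":-0.1,"twist":0},{"x":-0.14,"y":0,"z":-0.2,"twist":0},{"x":-0.14,"y":0,"z":-0.2,"twist":0},{"x":-0.14,"y":0,"z":-0.2,"twist":0}]'
python3 -c "
from h import *
meas(17)
p,_=cams.capture('scene'); cv2.imwrite('pics/scene17.png',p[:,:,::-1])"
```

```text
time: 19.05
tcp_pos: [0.5552, -0.0994, 0.0136]
ee_rot: [3.136, 0.188, 0.001]
force: [-0.1, -0.3, -0.6]
gripper_width: 0.0469
time: 19.8
tcp_pos: [0.4848, -0.1076, 0.1133]
ee_rot: [-3.136, -0.188, 0.0]
force: [0.3, -0.5, -1.1]
gripper_width: 0.047
tcp pad [[-0.0423  0.0246]] 0.1133 [ 0.3 -0.5 -1.1] 19.8
wrist [[392.0, 17.0], [391.0, 120.0], [237.0, 120.0], [237.0, 18.0]] [[0.1082, -0.0194], [0.0408, -0.0191], [0.0409, 0.0773], [0.1078, 0.0772]] centre [0.0744 0.029 ]
side [[365.0, 280.0], [396.0, 266.0], [442.0, 294.0], [410.0, 311.0]] [[0.0372, 0.0705], [0.1049, 0.0696], [0.0993, -0.0298], [0.0319, -0.0286]] centre [0.0683 0.0204]
```

View pics/wrist17.png

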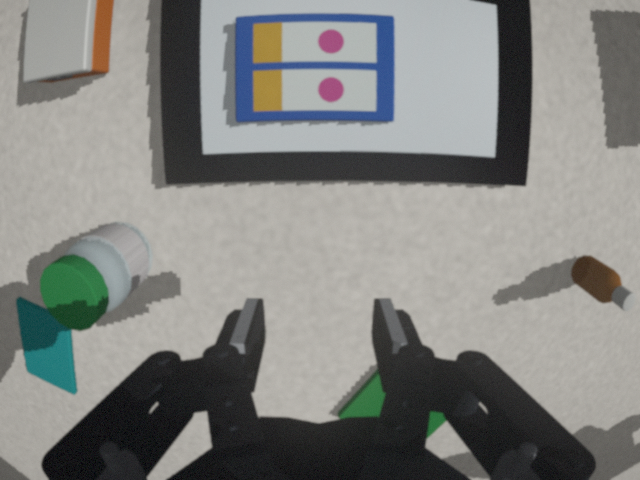

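View pics/side17.png

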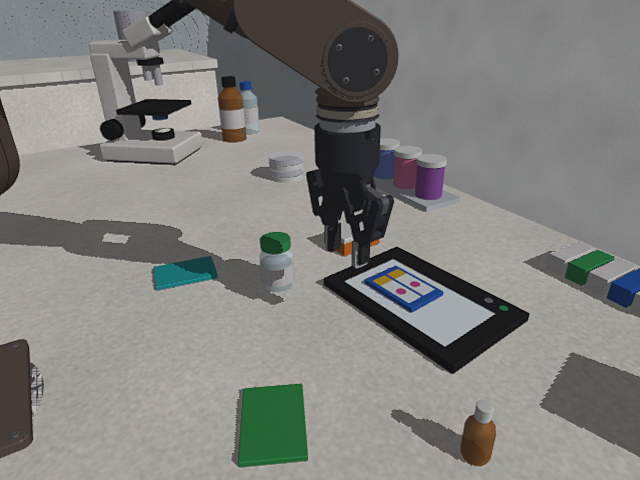

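View pics/scene17.png

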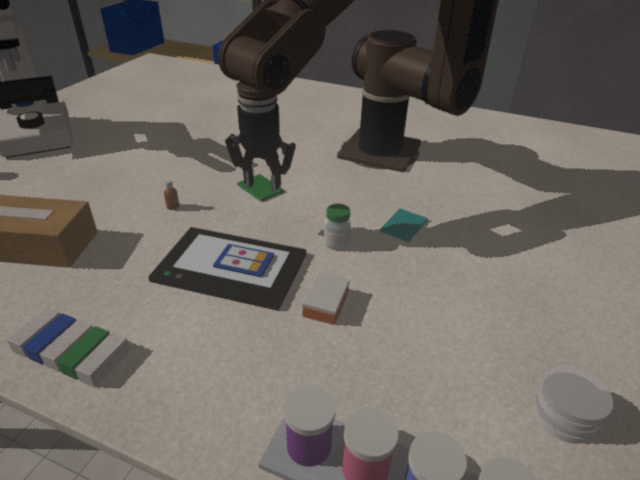

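All three views show the carrier flat, face up, with lit panel visible all round it. The jar, vial and box stand at their starting pixels and the gripper is clear, so I'm handing in.

```bash
python3 -c "
from rig import job
print(job.close_job())"
```

```text
the job is handed in; nothing more can be done
None
```

The carrier now lies flat and face up, wholly on the lit panel, and I handed the job in at about 20 s of the 54 s allowed. I pushed it square against the pad's front edge with two open fingers. Pushing forward and up then tipped it over onto the pad, and I slid it on. It was never gripped or carried.

**Last checks**
- **Position:** the wrist camera puts it 41–108 mm behind the pad's front edge, where the panel runs 20–130 mm. Along the edge it spans −19 to +77 mm, where the panel runs ±100 mm.
- **Squareness:** it is within about 1° of the pad in the wrist view, and within about 4° in the side view's rougher corner fit.
- **Camera disagreement:** the side camera places its centre about 6–9 mm away from the wrist's figure. Both measurements keep it wholly on the panel, and the pictures show white panel on every side.
- **Surroundings:** the vial, jar and slide box stand where they were, judged by eye in the pictures. The gripper was clear of everything.

**One upset:** as the carrier came upright, the fingertips ended up on its upturned edge and pressed down at about 41 N. I eased that off at once and dragged the edge forward. The force came through the fingertips, not the arm or gripper body, and stayed far below the 120 N wrist limit.

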